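# Pop the push-push lid of the small paint box

## Task

Open the smaller of the two clear paint boxes with a fingertip: press its white lid down once near its front edge, the one towards the robot, until the push-push latch lets go, then take the hand away so that the lid springs up, and stay clear of it for about three seconds to be sure that it stays open. Press it only that once (a second press would shut it again), and do not pinch, lift or shove the box. Leave the larger box shut and the paint jars and brush pot where they stand.

Things in the scene. Friction and masses are not known exactly. Their poses are not given: they have to be found in the camera images.
- small_box: the smaller paint box, the one to open: clear plastic, 120 mm deep (its x) by 130 mm wide (its y), loose on the table, about 1.6 kg, paint jars inside. Origin at the centre of its underside; x points from the front (robot side) to the hinge at the back, z up. The shut white lid is a cap of 126 x 140 mm whose top lies 79 mm above the table
- small_lid_press (a point): the point to press on the small box's lid: on its top face, midway between the sides and 16 mm in from the front edge; moves with the lid. The hinge runs along the box's y axis, 107 mm behind this point. Pressed here, the lid sinks about 8 mm to a stop against a spring of 2.5 to 3 N; the latch lets go once it is down more than 6.5 mm; a shorter press leaves it latched
- small_lid (a joint): angle of the small box's lid (rad): 0 = shut and latched, negative = pressed down (about -0.076 at the stop), positive = open. Once let go, the lid springs up behind the withdrawing finger with 2 to 3 N and swings back, away from the robot, in about 1.5 s, to the fully open stop at 1.2, where the spring keeps it
- small_latch (a joint): the hidden latch slider inside the small box (m): 0 while latched, up to +0.0075 while the opening press is made, about -0.0035 once the lid is open; below -0.0055 only when the open lid is being pressed shut again
- large_box: the larger paint box, to be left shut: same make, 150 mm deep by 200 mm wide, lid 156 x 210 mm with its top 79 mm above the table, about 2.3 kg, loose. Origin at the centre of its underside; axes as for the small box
- large_lid (a joint): angle of the larger box's lid (rad): 0 = shut; it has the same latch, so do not press it
- paint_jar_a: closed paint jar, 38 mm across and 62 mm tall, loose; origin at the centre of its underside, z up
- paint_jar_b: closed paint jar, 38 mm across and 70 mm tall, loose; origin at the centre of its underside, z up
- brush_pot: white pot, 72 mm across and 95 mm tall, with brushes that stand up to 175 mm above the table, loose; origin at the centre of its underside, z up
There are look-alikes about, which are no part of the job. Leave any green or orange look-alike of the small_box alone.

How it is judged (in metres and radians):
On the way, in this order (a step that is already met when the one before it is completed fails the run):
1. a finger presses the small box's lid down past its shut position (value of joint small_lid below -0.045 rad and contact force between the fingers and small_box above 0.5 N).
2. the lid has sprung open and stays open for two seconds with the arm clear of the box (value of joint small_lid above 1 rad and contact force between each of the arm, the fingers and small_box below 0.05 N), for 2 s.
At the end, for the whole second after the job is handed in: The small box's lid stands open (over 1.0 rad) and still; the small box is on the table within 20 mm of where it stood; the larger box is shut and within 20 mm of where it stood; jars and brush pot stand upright within 25 mm of where they stood (value of joint small_lid above 1 rad and velocity of joint small_lid between -0.1 and 0.1 rad/s and value of joint large_lid between -0.02 and 0.03 rad and distance of each of small_box, large_box from where it was at the start of the episode below 0.02 m and height (world z) of small_box below 0.008 m and distance of each of paint_jar_a, paint_jar_b, brush_pot from where it was at the start of the episode below 0.025 m and angle between each of paint_jar_a, paint_jar_b, brush_pot's own z axis and vertical below 0.2 rad); the robot touches nothing.
It fails at once if the open lid is pressed shut again (a second press) (value of joint small_latch below -0.0055 m).
It fails at once if the small box is lifted or shoved (height (world z) of small_box above 0.012 m or angle between small_box's own z axis and vertical above 0.12 rad or distance of small_box from where it was at the start of the episode above 0.03 m).
It fails at once if the larger box's lid is pressed or opened (value of joint large_lid below -0.02 rad or value of joint large_lid above 0.05 rad).
It fails at once if the larger box is lifted or shoved (distance of large_box from where it was at the start of the episode above 0.03 m).
It fails at once if a jar or the brush pot is lifted, shoved or knocked over (distance of any of paint_jar_a, paint_jar_b, brush_pot from where it was at the start of the episode above 0.04 m or angle between any of paint_jar_a, paint_jar_b, brush_pot's own z axis and vertical above 0.5 rad).
It also fails if it takes over 38 s, if anything falls off the work surface, if the arm or the gripper's body presses on something with over 40 N, if the wrist force passes 120 N, or if a joint passes its speed limit or range.

## Robot

A 6-joint arm with a two-finger parallel gripper is mounted at the origin on the work surface. World frame = base frame: x ahead of the robot, y to its left, z up, the work surface at z = 0. Lengths are in mm, angles in rad, forces in N, time in s.
With the tool pointing down it reaches from about 350 to 975 mm from the base axis. Payload 7.1 kg.
Tool frame: the origin (TCP) lies at the very end of the fingers, on their centre line; the grasp point (between the pads) lies 19 mm behind it (ctrl.pinch_z is the distance from the TCP to the grasp point, in mm); z points along the fingers, y is the direction in which the jaws open and shut (so a half turn about z gives the same grasp; the last joint's range is limited). The gripper opens to 88 mm and grips with 3 to 60 N. Pads are 20 mm wide; open, the fingers measure 115 mm over their backs; the gripper's body (75 mm by 178 mm) begins 61 mm behind the grasp point.
Start: joints at [-1.142, 0.423, 1.63, -0, 1.089, -0.019], TCP at [270.629, -563.351, 222.675] pointing down, gripper open.
Joint ranges: [-3, 3], [-0.9, 2.11], [0.09, 2.58], [-1.31, 4.45], [0.11, 2.69], [-2.54, 2.54]. Speed limits (rad/s): [2.39, 2.39, 3.01, 3.14, 3.14, 3.14].

## Interface

Orientations are given as a rotation vector (axis times angle).
In Python, from workcell import ctrl gives the robot as it stands.
- The arm moves only by the shell command python3 -m inch 'ROWS' [OPENING]. ROWS is JSON, a list of rows, each an object with "xyz": the shift along the tool's x, y, z in cm, a list of three; "spin": the turn about the tool's z in degrees. A call has 1 to 20 rows; each row is the pose to reach, as a shift and turn from the pose measured when the call began, along the tool's axes at that moment; what a row does not reach only later rows make up. A row lasts 1/10 s, in which the tool goes at most 50 mm and 8.59 degrees, less where a joint would pass 70% of its speed; a pose out of reach is approached as far as the arm can. A call with a gripper value outside its range is refused whole. OPENING is the closure, from 0 (fully open) to 1 (shut), set as the call begins (- or left out, the last holds). The fingers move at their own pace and stop on an object; the grip force is fixed at half the most. Time passes only in rows, so rows that repeat a pose let the fingers close. It gives the time, the measured TCP pose, the force and the opening at its end, in the units of the state.
- ctrl.get_obs(): the state, without advancing time (a new reading comes with each control period).
- ctrl.get_image(name): name is "scene" or "side" or "wrist"; returns the picture (420x560x3 uint8, red, green, blue); there is no depth.
- ctrl.camera_info(name): a dict with "camera_matrix" (3x3 intrinsics, pixels), "R" (3x3) and "t" (3): a world point X has camera coordinates R X + t; the wrist camera has in their place "hand_eye" (4x4, takes a point from camera to tool coordinates, whose origin is the TCP and whose axes are the flange's). Camera axes: x right, y down, z forward; pixel columns grow to the right and rows downward; lengths in mm; the calibration is good to about 2 mm. A picture is of the moment at which its call begins: read the wrist's pose just before it. camera_info takes no time and is no camera call.
- ctrl.close_job(): hands the job in, once; it reports no verdict.
The state is a dict: "t": time; "qpos": joint angles; "qvel": joint speeds; "joint_torque": joint torques, N m; "ee_pos": TCP position; "orientation": TCP orientation; "ft_force": force on the tool from outside, world axes, zero at the start; "moment": the same for the moment, N m; "width": finger opening in mm.
Only numpy, scipy, OpenCV 4.12 (cv2) and the standard library are available. Lean on these libraries where they do the work, as an engineer would, in place of code of your own. Each camera call takes 0.05 s, during which the arm holds its last target. There are 200 camera calls.

## Working session

There is one attempt and no reset: what is moved stays moved. The work goes in short steps, Python scripts to look and compute and a shell command to move; the robot and the scene stay as the last step left them, time stands still between calls to the robot, and variables do not carry over. Pictures are saved under pics/ and viewed, about 8 in all and at most 12, crops included, and the job is handed in when it is done.

```bash
mkdir -p pics; python3 - <<'E'
from workcell import ctrl
import cv2,numpy as np
o=ctrl.get_obs();print(o)
for n in("scene","side"):
    im=ctrl.get_image(n);cv2.imwrite(f"pics/{n}0.png",im[:,:,::-1]);c=ctrl.camera_info(n);print(n,np.array(c["camera_matrix"]).tolist(),np.round(c["R"],4).tolist(),c["t"])
print(ctrl.camera_info("wrist"))
E
```

```text
{'t': 0.0, 'qpos': array([-1.14203433e+00,  4.23843281e-01,  1.63065283e+00,  3.53216633e-06,
        1.08856968e+00, -1.89983862e-02]), 'qvel': array([-1.11096097e-03, -1.37633844e-03,  1.37571162e-03, -1.62638899e-03,
        3.62965949e-05, -1.35422938e-03]), 'joint_torque': array([-2.12637315e-03, -5.44638741e+01, -2.73664802e+01,  6.41887542e-02,
        2.27642379e-02, -1.52528742e-04]), 'ee_pos': array([ 270.39778686, -562.89461029,  221.91476332]), 'orientation': array([-3.06178256e+00, -6.97156677e-01,  4.65760352e-04]), 'ft_force': array([ 0.38851903,  0.48662513, -0.55748831]), 'moment': array([ 0.05052774, -0.01519717,  0.01315803]), 'width': 87.62899802858469}
scene [[401.0934865854765, 0.0, 284.6357793693549], [0.0, 401.0934865854765, 212.00118210203044], [0.0, 0.0, 1.0]] [[-0.3004, 0.9538, -0.0066], [0.6221, 0.1907, -0.7594], [-0.7231, -0.2322, -0.6506]] [ 161.67498461 -296.31534765 1288.42598321]
side [[524.9802927274085, 0.0, 287.43232481671794], [0.0, 524.9802927274085, 208.9828809252275], [0.0, 0.0, 1.0]] [[-0.8495, -0.5273, -0.0158], [-0.2681, 0.4574, -0.8479], [0.4544, -0.716, -0.53]] [ 473.39310648  220.61230856 1018.7947733 ]
{'camera_matrix': array([[372.34924473,   0.        , 283.08655468],
       [  0.        , 372.34924473, 213.45320638],
       [  0.        ,   0.        ,   1.        ]]), 'hand_eye': array([[-7.82412744e-04, -9.66134718e-01, -2.58037003e-01,
         6.93656800e+01],
       [ 9.99999584e-01, -6.34964729e-04, -6.54754733e-04,
        -1.38637076e+00],
       [ 4.68736883e-04, -2.58037408e-01,  9.66134813e-01,
        -1.63828644e+02],
       [ 0.00000000e+00,  0.00000000e+00,  0.00000000e+00,
         1.00000000e+00]])}
```

View pics/scene0.png

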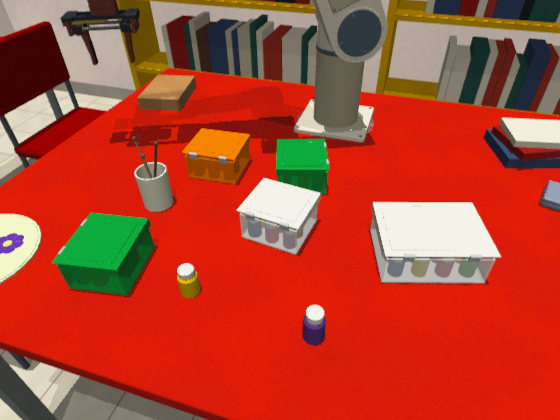

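View pics/side0.png

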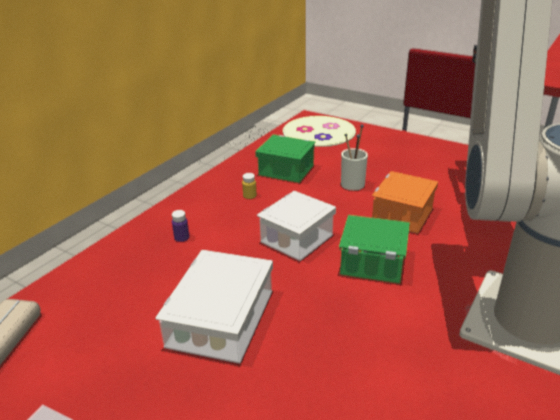

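Scene view: the white candidates are the small box at (280,205) and the large box at (432,235). The look-alikes are green at (302,165) and (105,250), and orange at (217,155). The white box at (280,205) is the smaller clear one, so it fits. I'll measure both lids and confirm with a crop.

```bash
cat > h.py <<'E'
import cv2,numpy as np
from workcell import ctrl
def ray(n,uv,z):
    c=ctrl.camera_info(n);K=np.array(c["camera_matrix"]);R=np.array(c["R"]);t=np.array(c["t"])
    C=-R.T@t; d=(R.T@np.linalg.inv(K)@np.c_[uv,np.ones(len(uv))].T).T
    return C+d*((z-C[2])/d[:,2])[:,None]
E
python3 - <<'E'
from h import *
out=[]
for n,seeds,cr in(("scene",[(280,200),(432,228)],(225,165,110,95)),("side",[(298,215),(218,288)],(250,185,95,80))):
    im=cv2.imread(f"pics/{n}0.png");hsv=cv2.cvtColor(im,cv2.COLOR_BGR2HSV)
    for s in seeds:
        v=hsv[s[1],s[0]];print(n,s,v)
        m=((hsv[...,1]<40)&(hsv[...,2]>int(v[2])-14)).astype(np.uint8)
        m=cv2.morphologyEx(m,cv2.MORPH_OPEN,np.ones((5,5)))
        _,l=cv2.connectedComponents(m,connectivity=4);m=(l==l[s[1],s[0]]).astype(np.uint8)
        c=max(cv2.findContours(m,0,cv2.CHAIN_APPROX_NONE)[0],key=cv2.contourArea)
        w=ray(n,c[:,0,:].astype(float),79)[:,:2].astype(np.float32)
        r=cv2.minAreaRect(w);print(" px area",m.sum(),"rect",np.round(r[0],1),np.round(r[1],1),round(r[2],1))
        cv2.drawContours(im,[c],-1,(255,0,0),1) if 0 else None
        print(np.round(cv2.boxPoints(r)).tolist())
    x,y,w,h=cr;out.append(cv2.resize(cv2.imread(f"pics/{n}0.png")[y:y+h,x:x+w],(400,380),interpolation=cv2.INTER_CUBIC))
cv2.imwrite("pics/crop.png",np.hstack(out))
# others, rough
for n,uv,z in(("scene",[(155,205)],0),("scene",[(188,268),(315,312)],65),("scene",[(276,142),(327,141),(327,168),(277,168)],79),("scene",[(197,130),(250,135),(240,162),(185,152)],79),("scene",[(140,143),(155,145)],175)):
    print(np.round(ray(n,np.array(uv,float),z)).tolist())
E
```

```text
scene (280, 200) [ 25  11 244]
 px area 2248 rect [539.  -11.4] [137.5 122.2] 82.7
[[470.0, -72.0], [591.0, -87.0], [608.0, 49.0], [487.0, 65.0]]
scene (432, 228) [ 27  10 243]
 px area 5573 rect [528.7 299.4] [149.3 208.6] 17.0
[[427.0, 377.0], [488.0, 178.0], [631.0, 222.0], [570.0, 421.0]]
side (298, 215) [ 21  11 236]
 px area 1579 rect [539.4 -12.5] [135.8 122.3] 83.0
[[470.0, -72.0], [592.0, -87.0], [608.0, 47.0], [487.0, 62.0]]
side (218, 288) [ 21  11 235]
 px area 5726 rect [527.4 299.4] [153.8 207.1] 16.8
[[424.0, 376.0], [484.0, 178.0], [631.0, 223.0], [571.0, 421.0]]
[[549.0, -324.0, 0.0]]
[[754.0, -115.0, 65.0], [778.0, 128.0, 65.0]]
[[312.0, -94.0, 79.0], [269.0, 30.0, 79.0], [389.0, 58.0, 79.0], [423.0, -55.0, 79.0]]
[[314.0, -318.0, 79.0], [298.0, -171.0, 79.0], [425.0, -148.0, 79.0], [423.0, -296.0, 79.0]]
[[552.0, -315.0, 175.0], [550.0, -281.0, 175.0]]
```

View pics/crop.png

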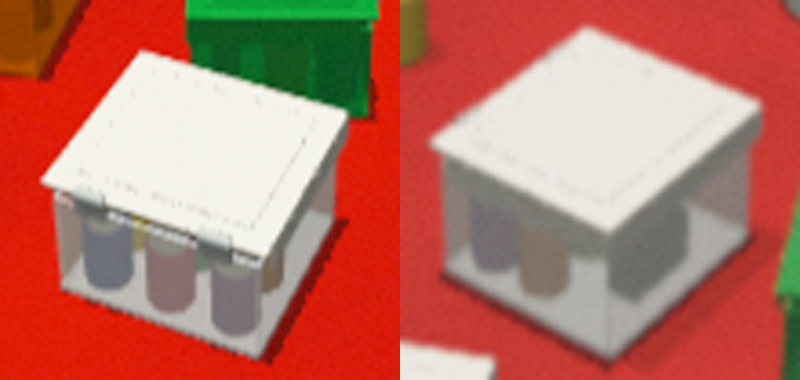

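The crop confirms it: clear white box with grey hinge clips on its +x side, so the front edge is the robot side, with lid yaw about -7°. Both views agree to about 1 mm, which puts the press point at about (492.6, -6.1, 79).

```bash
cat > go.py <<'E'
from h import *
import sys
from scipy.spatial.transform import Rotation as Ro
o=ctrl.get_obs();R=Ro.from_rotvec(o["orientation"]).as_matrix()
p=np.array(eval(sys.argv[1]),float)
print("t",o["t"],"ee",o["ee_pos"].round(1),"yaw x",np.degrees(np.arctan2(R[1,0],R[0,0])).round(1),"z",R[:,2].round(3),"F",o["ft_force"].round(2),"w",o["width"])
print("shift cm",(R.T@(p-o["ee_pos"])/10).round(2),"spin",(np.degrees(np.arctan2(R[1,0],R[0,0]))+7.1).round(1))
E
python3 go.py '[492.6,-6.1,200]'
```

```text
t 0.1 ee [ 270.4 -562.9  222. ] yaw x 25.7 z [-0.001  0.001 -1.   ] F [0.23 0.82 0.64] w 87.7437906734653
shift cm [ 44.13 -40.57   2.25] spin 32.8
```

```bash
python3 -m inch '[{"xyz":[2,-1.8,0],"spin":2},{"xyz":[5,-4.6,0],"spin":5},{"xyz":[8,-7.4,0],"spin":8},{"xyz":[11,-10.2,0],"spin":11},{"xyz":[14,-13,0],"spin":14},{"xyz":[17,-15.7,0],"spin":17},{"xyz":[20,-18.4,0],"spin":19},{"xyz":[23,-21.2,0],"spin":21},{"xyz":[26,-24,0],"spin":23},{"xyz":[29,-26.7,0],"spin":25},{"xyz":[32,-29.4,0],"spin":27},{"xyz":[35,-32.2,0.5],"spin":29},{"xyz":[38,-35,1],"spin":31},{"xyz":[41,-37.8,1.5],"spin":32.8},{"xyz":[43.2,-39.7,2],"spin":32.8},{"xyz":[44.1,-40.6,2.2],"spin":32.8},{"xyz":[44.1,-40.6,2.2],"spin":32.8},{"xyz":[44.1,-40.6,2.2],"spin":32.8},{"xyz":[44.1,-40.6,2.2],"spin":32.8}]' 1; python3 go.py '[492.6,-6.1,95]'
python3 - <<'E'
from h import *
im=[ctrl.get_image(n)[:,:,::-1] for n in("scene","side")]
cv2.imwrite("pics/hov.png",np.hstack([cv2.resize(im[0][60:300,150:390],(400,400)),cv2.resize(im[1][60:300,180:420],(400,400))]))
E
```

```text
t: 2.0
ee_pos: [491.7, -7.1, 200.7]
orientation: [-3.134, 0.198, 0.001]
ft_force: [0.2, 0.4, 0.0]
width: 0.6
t 2.0 ee [491.7  -7.1 200.7] yaw x -7.2 z [-0.001  0.001 -1.   ] F [0.25 0.36 0.01] w 0.5787120022798672
shift cm [ 0.08 -0.1  10.57] spin -0.1
```

View pics/hov.png

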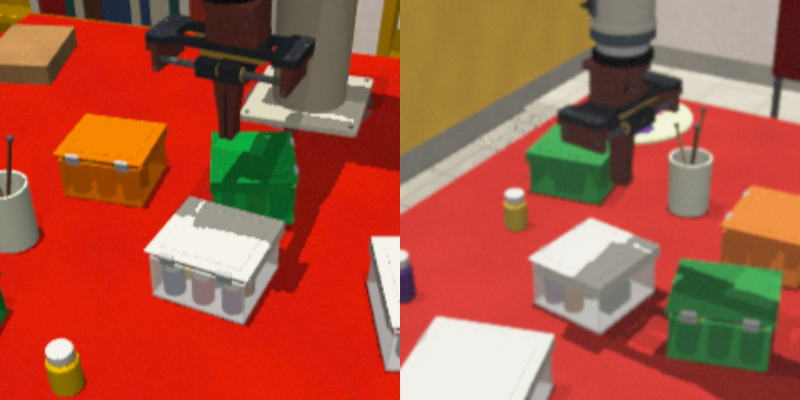

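The picture shows the shut fingers above the front half of the small lid, with the shadow on the lid and everything undisturbed. Next I'll descend to just above the lid.

```bash
python3 -m inch '[{"xyz":[0.1,-0.1,2]},{"xyz":[0.1,-0.1,5]},{"xyz":[0.1,-0.1,8]},{"xyz":[0.1,-0.1,10]},{"xyz":[0.1,-0.1,10.8]},{"xyz":[0.1,-0.1,11.2]},{"xyz":[0.1,-0.1,11.2]},{"xyz":[0.1,-0.1,11.2]}]'; python3 go.py '[492.6,-6.1,79]'
python3 - <<'E'
from h import *
im=[ctrl.get_image(n)[:,:,::-1] for n in("scene","side")]
cv2.imwrite("pics/near.png",np.hstack([cv2.resize(im[0][140:260,220:340],(400,400)),cv2.resize(im[1][150:270,240:360],(400,400))]))
E
```

```text
t 2.1 ee [491.9  -7.1 200.8] yaw x -7.2 z [-0.     0.001 -1.   ] F [-0.06  0.04 -0.05] w 0.5546620233303037
shift cm [ 0.06 -0.09 12.18] spin -0.1$[0]: bad value
```

View pics/near.png

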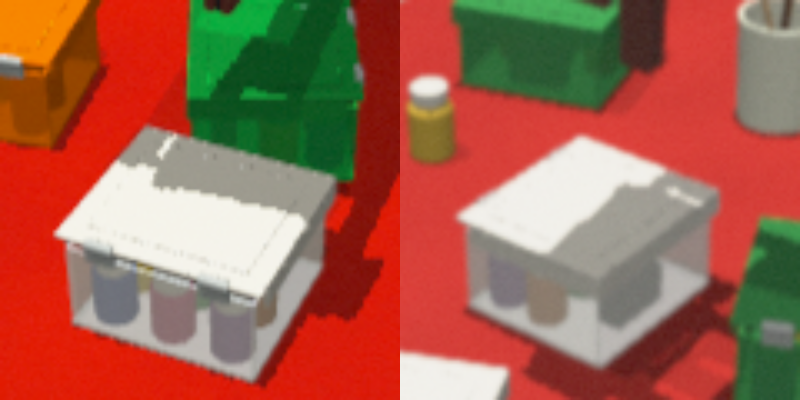

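The move was refused because every row needs a spin, so the picture shows the arm still at hover. I'll add it.

```bash
python3 -m inch '[{"xyz":[0.1,-0.1,2],"spin":0},{"xyz":[0.1,-0.1,5],"spin":0},{"xyz":[0.1,-0.1,8],"spin":0},{"xyz":[0.1,-0.1,10],"spin":0},{"xyz":[0.1,-0.1,10.8],"spin":0},{"xyz":[0.1,-0.1,11.2],"spin":0},{"xyz":[0.1,-0.1,11.2],"spin":0},{"xyz":[0.1,-0.1,11.2],"spin":0}]'; python3 go.py '[492.6,-6.1,79]'
python3 - <<'E'
from h import *
im=[ctrl.get_image(n)[:,:,::-1] for n in("scene","side")]
cv2.imwrite("pics/near2.png",np.hstack([cv2.resize(im[0][140:260,220:340],(400,400)),cv2.resize(im[1][150:270,240:360],(400,400))]))
E
```

```text
t: 3.0
ee_pos: [493.9, -5.9, 89.7]
orientation: [-3.134, 0.198, -0.002]
ft_force: [0.2, 0.6, 0.4]
width: 0.3
t 3.0 ee [493.9  -5.9  89.7] yaw x -7.2 z [ 0.001  0.001 -1.   ] F [0.2  0.56 0.38] w 0.2524747553442228
shift cm [-0.13  0.04  1.07] spin -0.1
```

View pics/near2.png

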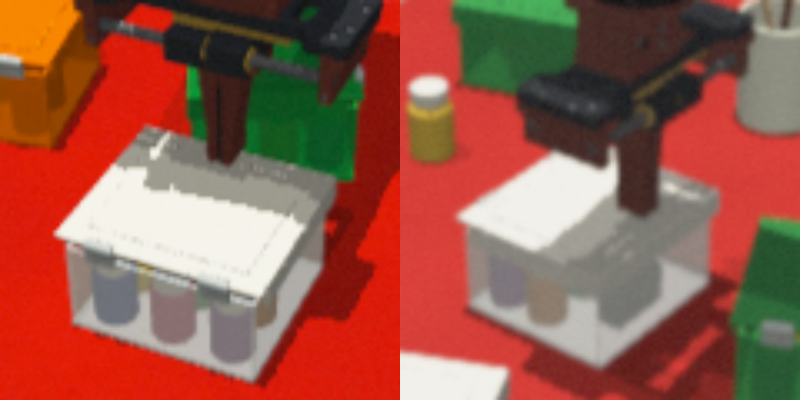

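The tip is about 10 mm above the lid's front edge, centred between its sides. Now I'll press gradually.

```bash
python3 -m inch '[{"xyz":[-0.1,0,0.6],"spin":0},{"xyz":[-0.1,0,1.0],"spin":0},{"xyz":[-0.1,0,1.3],"spin":0},{"xyz":[-0.1,0,1.6],"spin":0},{"xyz":[-0.1,0,1.75],"spin":0},{"xyz":[-0.1,0,1.75],"spin":0}]'
```

```text
t: 3.7
ee_pos: [493.0, -5.7, 72.0]
orientation: [-3.134, 0.198, -0.002]
ft_force: [0.9, -0.1, 3.0]
width: 0.4
```

```bash
python3 -m inch '[{"xyz":[0,0,0.06],"spin":0},{"xyz":[0,0,0.12],"spin":0},{"xyz":[0,0,0.12],"spin":0}]'
```

```text
t: 4.0
ee_pos: [493.1, -5.7, 71.2]
orientation: [-3.134, 0.198, -0.003]
ft_force: [-0.5, 0.0, 8.2]
width: 0.7
```

The force jumped from 3 to 8 N, so the lid is at its stop. I'll withdraw straight up quickly, then back towards the robot.

```bash
python3 -m inch '[{"xyz":[0,0,-2],"spin":0},{"xyz":[0,0,-6],"spin":0},{"xyz":[-0.5,0,-10],"spin":0},{"xyz":[-2,0,-14],"spin":0},{"xyz":[-4,0,-17],"spin":0},{"xyz":[-6,0,-18],"spin":0},{"xyz":[-8,0,-18],"spin":0},{"xyz":[-9,0,-18],"spin":0},{"xyz":[-9,0,-18],"spin":0},{"xyz":[-9,0,-18],"spin":0},{"xyz":[-9,0,-18],"spin":0},{"xyz":[-9,0,-18],"spin":0},{"xyz":[-9,0,-18],"spin":0},{"xyz":[-9,0,-18],"spin":0},{"xyz":[-9,0,-18],"spin":0},{"xyz":[-9,0,-18],"spin":0},{"xyz":[-9,0,-18],"spin":0},{"xyz":[-9,0,-18],"spin":0},{"xyz":[-9,0,-18],"spin":0},{"xyz":[-9,0,-18],"spin":0}]'
python3 - <<'E'
from h import *
im=[ctrl.get_image(n)[:,:,::-1] for n in("scene","side")]
cv2.imwrite("pics/open.png",np.hstack([cv2.resize(im[0][60:300,150:390],(400,400)),cv2.resize(im[1][60:300,180:420],(400,400))]))
E
```

```text
t: 6.0
ee_pos: [403.5, 5.4, 251.1]
orientation: [-3.134, 0.198, -0.003]
ft_force: [-0.1, -0.3, 0.1]
width: 0.7
```

View pics/open.png

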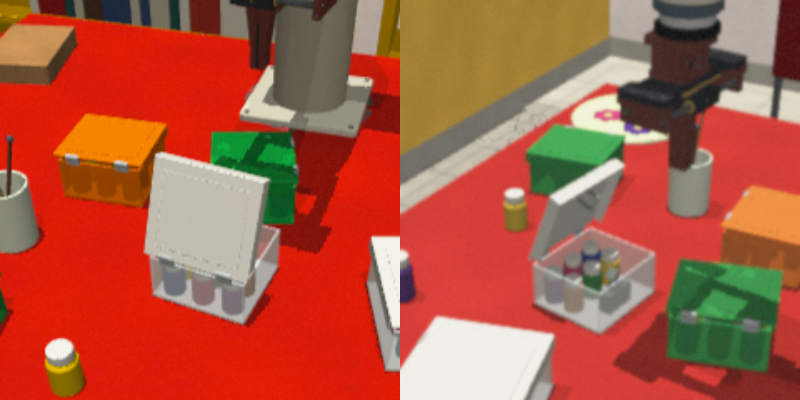

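The lid is up and the box hasn't moved. The hand is clear. I'll wait over 3 s and look again.

```bash
for i in 1 2; do python3 -m inch '[{"xyz":[0,0,0],"spin":0},{"xyz":[0,0,0],"spin":0},{"xyz":[0,0,0],"spin":0},{"xyz":[0,0,0],"spin":0},{"xyz":[0,0,0],"spin":0},{"xyz":[0,0,0],"spin":0},{"xyz":[0,0,0],"spin":0},{"xyz":[0,0,0],"spin":0},{"xyz":[0,0,0],"spin":0},{"xyz":[0,0,0],"spin":0},{"xyz":[0,0,0],"spin":0},{"xyz":[0,0,0],"spin":0},{"xyz":[0,0,0],"spin":0},{"xyz":[0,0,0],"spin":0},{"xyz":[0,0,0],"spin":0},{"xyz":[0,0,0],"spin":0},{"xyz":[0,0,0],"spin":0},{"xyz":[0,0,0],"spin":0},{"xyz":[0,0,0],"spin":0},{"xyz":[0,0,0],"spin":0}]'; done
python3 - <<'E'
from h import *
im=[ctrl.get_image(n)[:,:,::-1] for n in("scene","side")]
cv2.imwrite("pics/open2.png",np.hstack([cv2.resize(i,(400,300)) for i in im]))
E
```

```text
t: 8.1
ee_pos: [403.5, 5.4, 251.1]
orientation: [-3.134, 0.198, -0.003]
ft_force: [0.2, -0.6, -0.4]
width: 0.7
t: 10.1
ee_pos: [403.5, 5.4, 251.1]
orientation: [-3.134, 0.198, -0.003]
ft_force: [-0.6, 0.1, 0.1]
width: 0.3
```

View pics/open2.png

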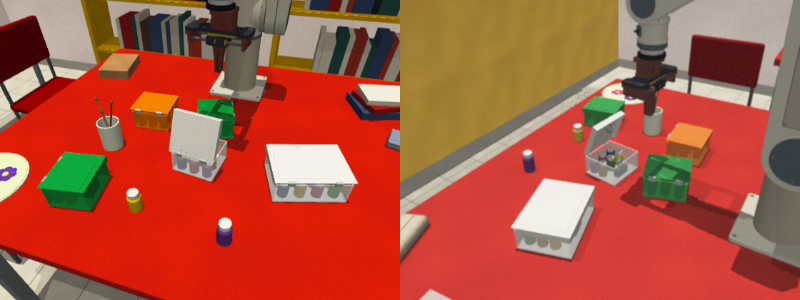

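The lid is still standing open. The large box is shut, and the jars and pot haven't moved. One quick check of the lid angle before handing in.

```bash
python3 - <<'E'
from h import *
R=np.array([[.992,.125],[-.125,.992]]) # box axes in columns (x, y)
for z in (150,170,180,190,200):
    w=ray("scene",np.array([(244.,153.),(311.,168.)]),z)[:,:2]-[539,-12]
    print(z,"box-frame x,y of top lid corners",(w@R).round().tolist(),"ang",np.arctan2(z-75,60-(w@R)[:,0].mean()).round(2))
a=cv2.imread("pics/open.png");im=ctrl.get_image("scene")[:,:,::-1]
b=cv2.resize(im[60:300,150:390],(400,400));print("diff",np.abs(a[150:330,130:300].astype(int)-b[150:330,130:300]).mean())
ctrl.close_job()
E
```

```text
150 box-frame x,y of top lid corners [[-39.0, -100.0], [-45.0, 53.0]] ang 0.64
170 box-frame x,y of top lid corners [[-11.0, -83.0], [-17.0, 63.0]] ang 0.91
180 box-frame x,y of top lid corners [[2.0, -75.0], [-3.0, 68.0]] ang 1.05
190 box-frame x,y of top lid corners [[16.0, -66.0], [10.0, 73.0]] ang 1.18
200 box-frame x,y of top lid corners [[29.0, -58.0], [24.0, 78.0]] ang 1.31
diff 1.0949891067538127
the job is handed in; nothing more can be done
```

The small paint box is open. I pressed its lid once near the front edge with the closed fingers, then lifted the hand straight up and moved it back towards the robot. I handed the job in; it gave no verdict.

- **Press:** the lid went down about 8 mm. The force rose from 3 N to 8 N as it met the stop.
- **Lid:** it stayed up for about 4 s with the hand clear, with no visible change between the first and last pictures. A rough estimate from the image gives about 1.2 rad. That comes from one camera, taking the lid's top corners at 190 mm height, where their spacing and position best fit the lid.
- **Contact:** the force reading at the end was within sensor noise, under 1 N.
- **Everything else:** by eye, the small box, larger box (still shut), jars and brush pot look where they were. I did not measure their positions again.
- **Refused command:** one move was rejected for a missing "spin" value. Nothing moved, and I sent it again corrected.

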